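# Lift the unevenly packed instrument case level onto the draining rack

## Task

Lift the closed steel instrument case by its carry handle and set it down gently, lengthwise and centred, on the two cross bars of the wire draining rack, then let go. It is packed unevenly and the handle swivels freely, so slide the handle along the rail, with small trial lifts, until the case hangs level: it must never lean more than about ten degrees. Leave the lens case, the dropper bottle and the black lens pot where they are.

Things in the scene. Friction and masses are not known exactly. Their poses are not given: they have to be found in the camera images.
- case: Closed steel case, a long flat box 44 x 280 x 38 mm (x, y, z; y its length), with a rail (10 mm bar along y, 80 mm above the underside) on posts at y = -125 and +125 mm; rubber sole. Origin at the centre of its underside, z up. Stands on the worktop at first. 0.75 to 1.0 kg. Heavy contents, fixed inside unseen, put the balance point anywhere from y = -78 to +78 mm, new at each start.
- handle_grip (a point): Grip point in the carry handle, a black upright tongue 12 mm thick (case x) by 24 mm wide (y), 36 mm above the rail's axis; the tongue ends 20 mm higher and begins 22 mm lower. Pinch it across, closing along x. It swivels about x on a 20 mm sleeve that slides stiffly (3 N) on the rail from y = -95 to +95 mm; held and moved along y it slides while the case stands still on the worktop.
- slider (a joint): Where the handle's sleeve stands on the rail: its y in the case's frame in m, -0.095 to +0.095; at first anywhere from -0.06 to +0.06. It stays where it is put. The case hangs level (within about 0.05 rad) when the sleeve is within about 8 mm of the balance point; if farther off, the heavy end stays down. Lifted 10 mm off balance, the case leans by 0.04 to 0.15 rad.
- rack: Fixed wire draining rack, 118 x 234 mm, 85 mm high; origin on the worktop under its centre, y its length. Two 8 mm cross bars along x at y = -110 and +110 mm, tops 54 mm above the worktop; at both ends of each (x = -52, +52 mm) an 8 mm upright with an 11 mm rubber ball tip, 85 mm high. The case lies across both bars between the uprights (93 mm clear), its y along the rack's, either way round.
- rack_top (a point): Centre of the rack between the two cross bars, level with their tops, 54 mm above the worktop: where the middle of the case's underside belongs; axes as the rack.
- lens_case: Bystander: contact-lens case with two screw caps, 36 x 72 x 18 mm, origin under its centre. Leave alone.
- dropper_bottle: Bystander: small dropper bottle, 25 mm across, 84 mm tall, origin under its centre. Leave alone.
- lens_pot: Bystander: low round black pot, 66 mm across, 33 mm tall, origin under its centre. Leave alone.

How it is judged (in metres and radians):
On the way:
1. the case is held clear of the worktop and rack, lifted at least 40 mm and level to within 10 degrees (distance of case from where it was at the start of the episode above 0.04 m and height (world z) of case above 0.04 m and angle between case's own z axis and vertical below 0.175 rad and contact force between case and rack below 0.1 N), for 0.3 s.
At the end, for the whole second after the job is handed in: The case lies at rest on both cross bars between the uprights, its middle within 25 mm of the rack's centre lengthwise and 32 mm across, its length within 0.2 rad of the rack's, level to 0.06 rad, and released (z of case in the frame of rack_top between -0.005 and 0.006 m and x of case in the frame of rack_top between -0.032 and 0.032 m and y of case in the frame of rack_top between -0.025 and 0.025 m and angle between the y axis of case and the y axis of rack, either way round below 0.2 rad and angle between case's own z axis and vertical below 0.06 rad and linear speed of case below 0.02 m/s and contact force between case and the fingers below 0.1 N); the robot touches nothing.
It fails at once if the case leans more than 0.2 rad (11.5 degrees) (angle between case's own z axis and vertical above 0.2 rad).
It fails at once if the case is banged or pressed onto the rack with more than 60 N (contact force between case and rack above 60 N).
It fails at once if the case is dropped onto the rack (faster than 0.3 m/s within the last 20 mm above the bars) (horizontal distance between case and rack_top below 0.05 m and z of case in the frame of rack_top below 0.02 m and linear speed of case above 0.3 m/s).
It fails at once if a bystander is moved more than 20 mm (distance of any of lens_case, dropper_bottle, lens_pot from where it was at the start of the episode above 0.02 m).
It also fails if it takes over 67 s, if anything falls off the work surface, if the arm or the gripper's body presses on something with over 40 N, if the wrist force passes 120 N, or if a joint passes its speed limit or range.

## Robot

A 6-joint arm with a two-finger parallel gripper is mounted at the origin on a cart in front of the work surface, level with it; the furniture and walls round the work are solid. World frame = base frame: x ahead of the robot, y to its left, z up, the work surface at z = 0. Lengths are in mm, angles in rad, forces in N, time in s.
With the tool pointing down it reaches from about 400 to 925 mm from the base axis. Payload 12.5 kg.
Tool frame: the origin (TCP) lies at the very end of the fingers, on their centre line; the grasp point (between the pads) lies 19 mm behind it; z points along the fingers, y is the direction in which the jaws open and shut (so a half turn about z gives the same grasp; the last joint's range is limited). The gripper opens to 95 mm and grips with 3 to 60 N. Pads are 20 mm wide; open, the fingers measure 119 mm over their backs; the gripper's body (75 mm by 180 mm) begins 59 mm behind the grasp point.
Start: joints at [1.033, 0.491, 1.559, -0, 1.092, -0.106], TCP at [261.553, 567.659, 214.661] pointing down, gripper open.
Joint ranges: [-3.1, 3.1], [-0.84, 2.19], [0.05, 2.79], [-1.13, 4.28], [0.06, 2.93], [-2.69, 2.69]. Speed limits (rad/s): [2.22, 2.22, 2.79, 3.14, 3.14, 3.14].

## Interface

Orientations are given as [roll, pitch, yaw] about the fixed x, y, z axes, in that order (R = Rz(yaw) Ry(pitch) Rx(roll)).
In Python, from cell import env gives the robot as it stands. The module is installed in compiled form; this text tells all that it offers.
- The arm moves only by the tool arm_command, never from a script. Its argument "deltas" is a list that holds one entry, the list of rows, each a list of 5 numbers: the closure, from 0 (fully open) to 1 (shut), then the shift along the world's x, y, z as a fraction of full scale, then the turn about the world's z as a fraction of full scale. In form: [[[grip, dx, dy, dz, twist], ...]]. A call has 1 to 12 rows; each row shifts and turns the pose as measured when the row begins; what a row does not reach is not made up. Full scale, the value 1, is 100 mm for a shift and pi/4 rad for a turn. A row lasts 1/12 s, in which the tool goes at most 41.7 mm and 7.16 degrees, less where a joint would pass 70% of its speed; a pose out of reach is approached as far as the arm can. A call with a number of a shift or a turn outside -1 to 1 is refused whole. A call with a gripper value outside its range is refused whole. The fingers move at their own pace and stop on an object; the grip force is fixed at half the most. Time passes only in rows, so rows that do not move let the fingers close. It gives the time, the measured TCP pose, the force and the opening at its end, in the units of the state.
- env.state(): the state, without advancing time (a new reading comes with each control period).
- env.read_camera(name): name is "scene" or "top"; returns a dict with "frame" (420x560x3 uint8, red, green, blue), "fx", "fy", "cx", "cy" (pixels), "k1" (the pictures are not rectified: a ray, as slopes to the right and down, at radius r is drawn at 1 + k1 r^2 times it, then the intrinsics apply), "R" (3x3) and "t" (3): a world point X has camera coordinates R X + t. Camera axes: x right, y down, z forward; pixel columns grow to the right and rows downward; lengths in mm; the calibration is good to about 2 mm. A picture is of the moment at which its call begins. There is no depth.
- env.job_done(): hands the job in, once; it reports no verdict.
The state is a dict: "t": time; "joints": joint angles; "qvel": joint speeds; "tau": joint torques, N m; "eef_pos": TCP position; "tcp_rot": TCP orientation; "ft_force": force on the tool from outside, world axes, zero at the start; "moment": the same for the moment, N m; "opening": opening from 0.0 (shut) to 1.0 (fully open).
Only numpy, scipy, OpenCV 4.12 (cv2) and the standard library are available. Lean on these libraries where they do the work, as an engineer would, in place of code of your own. Each camera call takes 0.05 s, during which the arm holds its last target.

## Working session

There is one attempt and no reset: what is moved stays moved. The work goes in short steps, Python scripts to look and compute and a tool call to move; the robot and the scene stay as the last step left them, time stands still between calls to the robot, and variables do not carry over. Pictures are saved under pics/ and viewed, and the job is handed in when it is done.

Besides the shell and the picture viewer there is one more tool, called after ">>>" as name([rows], argument=value, ...), one row to a line, values as JSON. arm_command: Moves the arm, as the interface text tells. Its arguments: {"type":"object","properties":{"deltas":{"type":"array","items":{"type":"array","items":{"type":"array","items":{"type":"number","minimum":-1,"maximum":1}}}}},"required":["deltas"]}

```bash
mkdir -p pics
python3 - <<'E'
from cell import env
import cv2
print(env.state())
for n in("scene","top"):
    c=env.read_camera(n); cv2.imwrite(f"pics/{n}0.png",c["frame"][:,:,::-1]); print({k:v for k,v in c.items() if k!="frame"})
E
```

```text
{'t': 0.0, 'joints': array([ 1.03338934e+00,  4.91561904e-01,  1.55951494e+00, -6.48238843e-06,
        1.09169366e+00, -1.05623301e-01]), 'qvel': array([ 0.00173437, -0.00125775,  0.0005626 ,  0.00013257,  0.00061359,
        0.00106768]), 'tau': array([-1.25213563e-03, -6.12639499e+01, -2.58188760e+01,  6.92002242e-02,
        4.81184316e-02, -7.13330587e-05]), 'eef_pos': array([261.40959675, 567.4031447 , 214.03774343]), 'tcp_rot': array([-3.14042076e+00, -1.18460440e-04,  2.70981189e+00]), 'ft_force': array([ 0.2904482 , -0.02108171,  0.10034906]), 'moment': array([-0.01216611, -0.02838395, -0.00437172]), 'opening': 1.000227112186305}
{'fx': 492.3044443996045, 'fy': 492.3044443996045, 'cx': 276.28148655570476, 'cy': 217.2461373232311, 'k1': -0.004872762653850734, 'R': array([[ 0.48208313, -0.87588222, -0.02064422],
       [-0.59161383, -0.30806219, -0.74504414],
       [ 0.64621121,  0.37138662, -0.66669562]]), 't': array([-256.91642621,  445.60904105,  858.98187774])}
{'fx': 413.9521307719503, 'fy': 413.9521307719503, 'cx': 278.9562846594184, 'cy': 210.34777608079722, 'k1': -0.08220879398270227, 'R': array([[-0.00621446, -0.9999454 ,  0.00840077],
       [-0.98871735,  0.0048869 , -0.14971345],
       [ 0.14966423, -0.00923637, -0.98869374]]), 't': array([  21.58077656,  620.06685353, 1223.17996398])}
```

View pics/scene0.png

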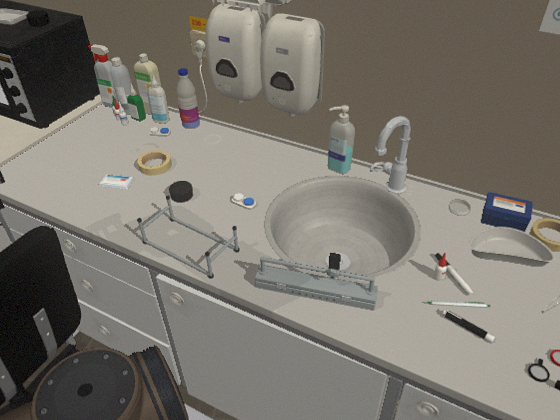

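View pics/top0.png

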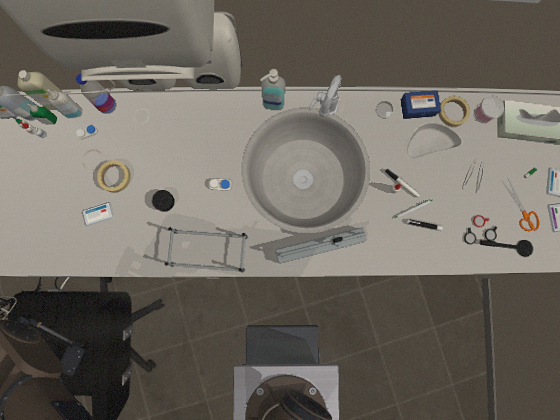

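The top view shows the rack around (207,249), the case around (320,245) beside the sink with the black handle near (337,240), the pot at (163,200) and the lens case at (219,184). I'll enlarge these areas to pick points.

```bash
cat > h.py <<'E'
import numpy as np, cv2
from cell import env
def ray(c,uv):
    x=(np.array(uv,float)-[c["cx"],c["cy"]])/[c["fx"],c["fy"]]
    K=np.eye(3); u=cv2.undistortPoints(x.reshape(1,1,2),K,np.array([c["k1"],0,0,0.]))[0,0]
    R=c["R"]; return -R.T@c["t"], R.T@np.array([u[0],u[1],1.])
def onz(c,uv,z):
    o,d=ray(c,uv); return o+d*(z-o[2])/d[2]
def two(c1,p1,c2,p2):
    o1,d1=ray(c1,p1);o2,d2=ray(c2,p2)
    s=np.linalg.lstsq(np.c_[d1,-d2],o2-o1,rcond=None)[0]
    a,b=o1+d1*s[0],o2+d2*s[1]; return (a+b)/2,np.linalg.norm(a-b)
def proj(c,X):
    p=c["R"]@np.array(X,float)+c["t"]; return cv2.projectPoints(p.reshape(1,1,3),np.zeros(3),np.zeros(3),np.array([[c["fx"],0,c["cx"]],[0,c["fy"],c["cy"]],[0,0,1]]),np.array([c["k1"],0,0,0.]))[0][0,0]
def crop(c,x0,y0,w,h,k,fn):
    f=c["frame"][y0:y0+h,x0:x0+w,::-1]; f=cv2.resize(f,None,fx=k,fy=k,interpolation=cv2.INTER_CUBIC)
    for i in range(0,w,10): cv2.putText(f,str(x0+i),(int((i+.5)*k),8),0,.3,(0,0,255)) if i%20==0 else 0; cv2.line(f,(int((i+.5)*k),10),(int((i+.5)*k),16),(0,0,255))
    for j in range(0,h,10): cv2.putText(f,str(y0+j),(0,int((j+.5)*k)+3),0,.3,(0,0,255)); cv2.line(f,(22,int((j+.5)*k)),(28,int((j+.5)*k)),(0,0,255))
    cv2.imwrite(fn,f)
E
python3 - <<'E'
from h import *
s=env.read_camera("scene");t=env.read_camera("top")
crop(t,140,170,240,110,3.3,"pics/t1.png")
crop(s,130,170,260,145,3,"pics/s1.png")
E
```

```text
(no output)
```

View pics/t1.png

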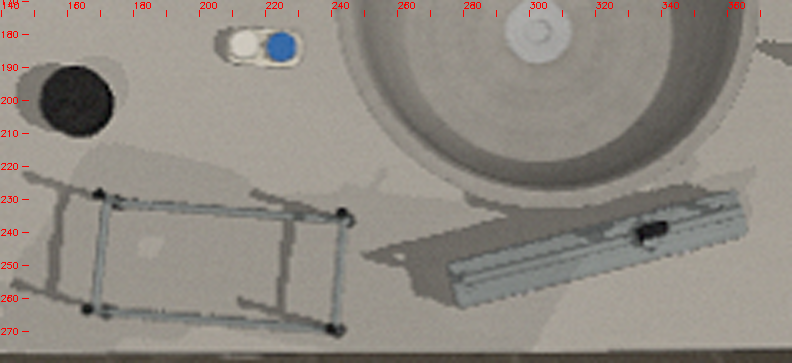

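View pics/s1.png

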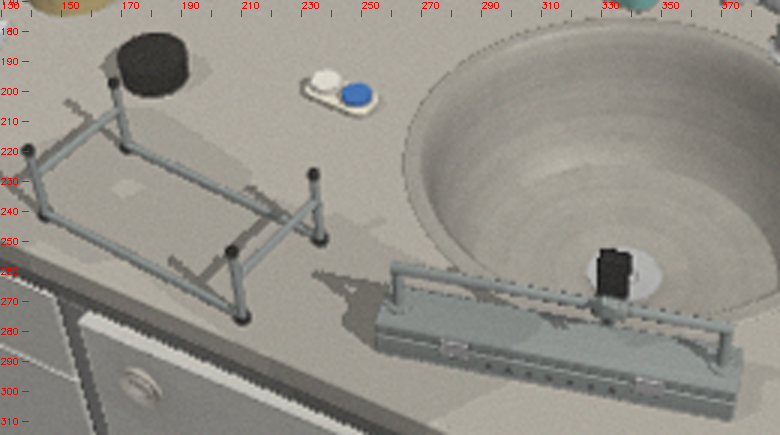

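Run:
```python
from h import *
np.set_printoptions(precision=1,suppress=True)
s=env.read_camera("scene");t=env.read_camera("top")
T=[(168,228.5),(242.7,234.5),(164.5,263),(239.5,269.5)]
S=[(164.2,197.3),(231,227.5),(136,220),(204,253.5)]
P=[]
for a,b in zip(T,S):
    p,e=two(t,a,s,b); print("tip",p,e,onz(t,a,80),onz(s,b,80)); P.append((onz(t,a,80)+onz(s,b,80))/2)
P=np.array(P); print("rack c",P.mean(0), "len",np.linalg.norm(P[0]-P[1]),np.linalg.norm(P[2]-P[3]),"w",np.linalg.norm(P[0]-P[2]),np.linalg.norm(P[1]-P[3]))
d=(P[0]-P[1]+P[2]-P[3]);print("rack y dir yaw",np.degrees(np.arctan2(d[1],d[0]))-90)
# rail ends in scene z=80
a=onz(s,(260.5,258),80);b=onz(s,(373,279.5),80);print("rail",a,b,np.linalg.norm(a-b),(a+b)/2,np.degrees(np.arctan2((a-b)[1],(a-b)[0]))-90)
# lid corners top z=38
for uv in [(274.5,249.5),(277,262.5),(361.5,227.5),(364,240.5)]: print("lid",onz(t,uv,38))
for uv in [(255,283),(256,272),(376,288)]: print("scene lid",uv,onz(s,uv,38))
# tongue
f=s["frame"].astype(int).max(2); m=np.zeros_like(f,np.uint8); m[245:285,320:350]=(f<60)[245:285,320:350]; ys,xs=np.nonzero(m);print("tongue scene",xs.min(),xs.max(),ys.min(),ys.max(),xs.mean(),ys.mean())
f=t["frame"].astype(int).max(2); m=np.zeros_like(f,np.uint8); m[225:255,320:355]=(f<60)[225:255,320:355]; y2,x2=np.nonzero(m);print("top",x2.min(),x2.max(),y2.min(),y2.max(),x2.mean(),y2.mean())
print(two(t,(x2.mean(),y2.mean()),s,(xs.mean(),ys.mean())))
print(onz(t,(163,200),33),onz(t,(219,184),15))
```

```text
tip [561.6 350.6  78. ] 2.3179822722644046 [562.1 349.2  80. ] [559.2 349.7  80. ]
tip [542.2 127.5  81.5] 3.445463946449681 [543.3 126.2  80. ] [542.4 129.8  80. ]
tip [459.1 358.7  76. ] 3.0381231936237527 [460.  356.5  80. ] [455.2 356.4  80. ]
tip [439.6 136.2  80.1] 3.0081120592752195 [440.6 135.   80. ] [438.9 137.5  80. ]
rack c [500.2 242.5  80. ] len 222.1388767938929 220.8759061372446 w 103.26985372760895 103.49870585193013
rack y dir yaw -4.610795175098929
rail [487.5  14.3  80. ] [ 545.9 -235.1   80. ] 256.12136220701154 [ 516.7 -110.4   80. ] 13.182254958102675
lid [500.9  32.4  38. ]
lid [461.5  25.   38. ]
lid [ 566.7 -236.3   38. ]
lid [ 526.5 -242.6   38. ]
scene lid (255, 283) [447.3   7.5  38. ]
scene lid (256, 272) [477.3  22.6  38. ]
scene lid (376, 288) [ 561.9 -241.1   38. ]
tongue scene 329 339 253 277 333.8051948051948 260.5974025974026
top 333 341 237 243 336.9189189189189 239.3783783783784
(array([ 524.9, -148.2,  116.5]), np.float64(1.9591026800124964))
[656.7 380.2  33. ] [710.6 207.8  15. ]
```

Measured: the case is centred at about (515,-108) with yaw +13.2°, and the rail is 256 mm long with its slider near -41 mm. The rack is centred at (500,242.5) with yaw -4.6°, and its tips are 221 x 103 mm apart (expected 220 x 104). The tongue is at (525,-148,116). I'm moving over the handle.

>>> arm_command([
  [[0,0.14,-0.38,0,-0.145],[0,0.14,-0.38,0,-0.145],[0,0.14,-0.38,0,-0.145],[0,0.14,-0.38,0,-0.145],[0,0.14,-0.38,0,-0.145],[0,0.14,-0.38,0,-0.145],[0,0.14,-0.38,0,-0.145],[0,0.14,-0.38,0,-0.145],[0,0.14,-0.38,0,0],[0,0.14,-0.38,0,0],[0,0.14,-0.38,0,0],[0,0.14,-0.38,0,0]],
])

```text
t: 1.3
eef_pos: [427.6, 101.3, 214.0]
tcp_rot: [3.137, -0.001, 1.763]
ft_force: [1.1, 0.9, -0.0]
opening: 1.004
```

>>> arm_command([
  [[0,0.14,-0.36,0,0],[0,0.14,-0.36,0,0],[0,0.14,-0.36,0,0],[0,0.14,-0.36,0,0.03],[0,0.14,-0.36,0,0.03],[0,0.13,-0.34,0,0],[0,0.07,-0.2,0,0],[0,0,0,0,0],[0,0,0,0,0]],
])

```text
t: 2.05
eef_pos: [521.1, -153.8, 214.5]
tcp_rot: [3.134, 0.001, 1.803]
ft_force: [-0.1, 0.2, 0.5]
opening: 1.001
```

>>> arm_command([
  [[0,0.04,0.055,-0.2,0],[0,0,0,-0.3,0],[0,0,0,-0.3,0],[0,0,0,-0.2,0],[0,0,0,-0.12,0],[0,0,0,0,0]],
])

```text
t: 2.55
eef_pos: [523.7, -142.1, 100.5]
tcp_rot: [3.131, 0.003, 1.806]
ft_force: [-0.5, 0.2, -0.3]
opening: 1.002
```

Run:
```python
from h import *
print(env.state()["eef_pos"],env.state()["ft_force"])
s=env.read_camera("scene");t=env.read_camera("top")
crop(t,260,190,130,90,6,"pics/t2.png")
crop(s,240,190,160,120,5,"pics/s2.png")
```

```text
[ 523.71679736 -142.11554782  100.52921817] [-0.52017647  0.19353506 -0.321985  ]
```

View pics/s2.png

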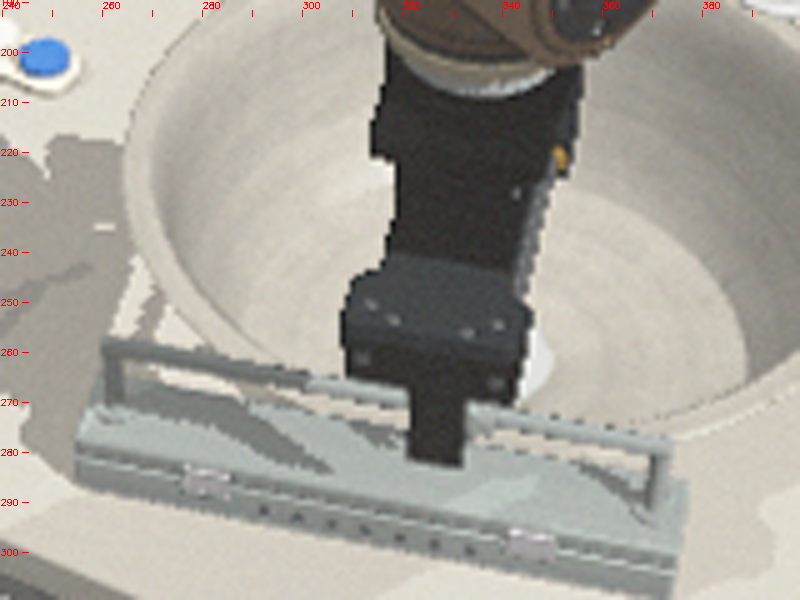

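The view shows the fingers straddling the tongue, with the near finger in front of the rail at (326,275). I'll trim by 6 mm and close.

>>> arm_command([
  [[0,0.015,-0.06,-0.035,0],[0.3,0,0,0,0],[1,0,0,0,0],[1,0,0,0,0],[1,0,0,0,0],[1,0,0,0,0],[1,0,0,0,0],[1,0,0,0,0]],
])

```text
t: 3.32
eef_pos: [528.4, -149.2, 104.3]
tcp_rot: [3.122, 0.009, 1.807]
ft_force: [-0.3, -0.7, 0.1]
opening: 0.569
```

>>> arm_command([
  [[1,-0.03,0,-0.06,0],[1,0,0,0,0],[1,0,0,0,0],[1,0,0,0,0],[1,0,0,0,0],[1,0,0,0,0]],
])

```text
t: 3.82
eef_pos: [524.8, -149.1, 97.3]
tcp_rot: [3.122, 0.009, 1.807]
ft_force: [0.9, 0.0, -0.4]
opening: 0.145
```

>>> arm_command([
  [[1,0,0,0,0],[1,0,0,0,0],[1,0,0,0,0],[1,0,0,0,0]],
])

```text
t: 4.15
eef_pos: [524.3, -149.2, 97.4]
tcp_rot: [3.124, 0.009, 1.808]
ft_force: [-0.5, 0.1, 1.5]
opening: 0.123
```

Gripped at 11.7 mm (the tongue is 12). Now a small trial lift of 6 mm.

>>> arm_command([
  [[1,0,0,0.03,0],[1,0,0,0.03,0],[1,0,0,0,0],[1,0,0,0,0],[1,0,0,0,0]],
])

```text
t: 4.57
eef_pos: [523.3, -148.4, 102.5]
tcp_rot: [3.126, 0.006, 1.808]
ft_force: [0.6, 0.1, -5.1]
opening: 0.124
```

Run:
```python
from h import *
for i in range(3):
    st=env.state(); print(st["t"],st["eef_pos"],st["ft_force"],st["moment"])
    s=env.read_camera("scene")
crop(s,240,230,160,90,5,"pics/s3.png")
```

```text
4.5667 [ 523.2755879  -148.41208624  102.47067712] [ 0.61553203  0.11669577 -5.08297612] [-0.06127461  0.10449686 -0.01789144]
4.6167 [ 523.24385743 -148.42616054  102.42545707] [ 0.51984245 -0.31401416 -5.10740324] [-0.07863968  0.15211065 -0.00384086]
4.6667 [ 523.22853641 -148.43107274  102.41780371] [ 0.04668405  0.17482341 -4.54309606] [-0.08937821  0.15571708  0.02873131]
```

View pics/s3.png

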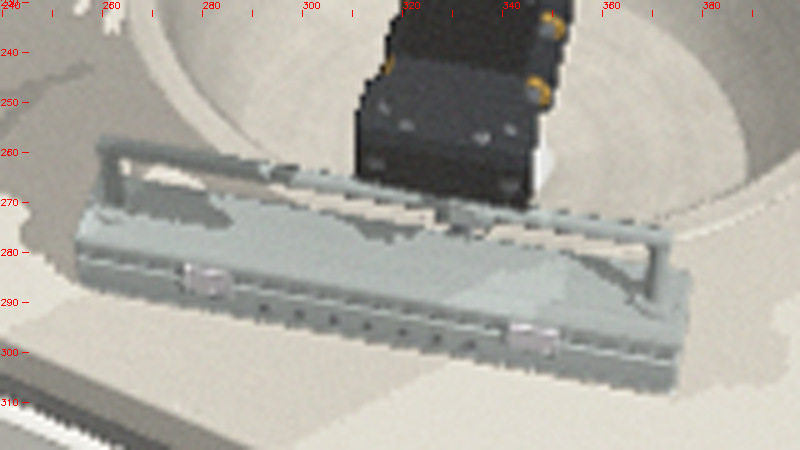

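The lift read about 5 N and only the right (-y) end rose, so the balance point lies on the +y side, at roughly +20 to +50. I'll lower it and slide the handle about 75 mm toward +y.

>>> arm_command([
  [[1,0,0,-0.03,0],[1,0,0,-0.02,0],[1,0,0,0,0],[1,-0.034,0.146,0,0],[1,-0.034,0.146,0,0],[1,-0.034,0.146,0,0],[1,-0.034,0.146,0,0],[1,-0.034,0.146,0,0],[1,0,0,0,0],[1,0,0,0,0]],
])

```text
t: 5.55
eef_pos: [505.3, -71.9, 97.6]
tcp_rot: [3.125, 0.01, 1.809]
ft_force: [1.2, -3.3, -6.2]
opening: 0.123
```

Run:
```python
from h import *
for i in range(3):
    st=env.state(); print(st["t"],st["eef_pos"],st["ft_force"],st["tcp_rot"])
    s=env.read_camera("scene")
crop(s,240,230,160,90,5,"pics/s4.png")
```

```text
5.55 [505.30727219 -71.93877812  97.57329147] [ 1.22542967 -3.27148396 -6.20166975] [3.12475436 0.01012586 1.80949891]
5.6 [505.24815184 -72.00153121  97.54694584] [ 0.55877484  3.52607367 -2.72322162] [3.1248621  0.00977763 1.80894629]
5.65 [505.39525281 -72.34662745  97.53760915] [-0.79697569  4.05251671 -3.6673591 ] [3.12474597 0.00961739 1.80817586]
```

View pics/s4.png

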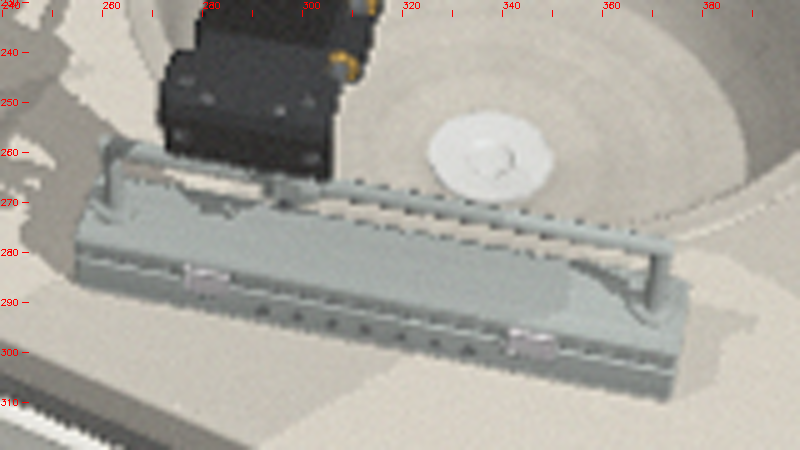

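The case stayed put and the sleeve is now near +37 mm. Second trial lift.

>>> arm_command([
  [[1,0,0,0.03,0],[1,0,0,0.03,0],[1,0,0,0,0],[1,0,0,0,0],[1,0,0,0,0]],
])

```text
t: 6.12
eef_pos: [504.7, -74.3, 102.7]
tcp_rot: [3.128, 0.008, 1.805]
ft_force: [1.1, -0.0, -10.5]
opening: 0.126
```

Run:
```python
from h import *
for i in range(5):
    st=env.state(); print(st["t"],st["eef_pos"],st["ft_force"])
    s=env.read_camera("scene")
crop(s,240,230,160,90,5,"pics/s5.png")
```

```text
6.1167 [504.67259179 -74.26185717 102.69235348] [  1.06185953  -0.04538639 -10.50632083]
6.1667 [504.66165023 -74.23113583 102.66866761] [ 1.22514449  0.13244262 -9.36277059]
6.2167 [504.64336724 -74.15406139 102.68329229] [-5.63154385e-02  2.46184980e-03 -9.67677868e+00]
6.2667 [504.67797237 -74.08832504 102.69746645] [ 0.0104983   1.0200626  -9.95010668]
6.3167 [504.69889739 -74.01662189 102.72672706] [-0.05730998 -0.03370526 -9.14344692]
```

View pics/s5.png

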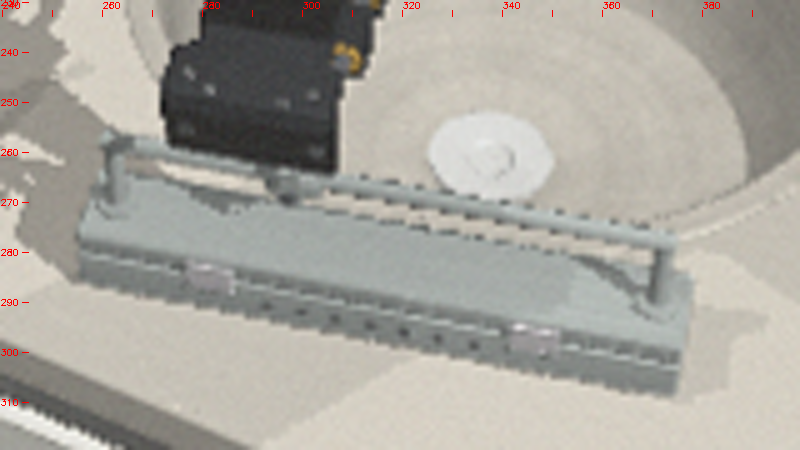

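```bash
cat >> h.py <<'E'
def flow(f1,f2,pts,k=5,x0=240,y0=230):
    a=cv2.cvtColor(cv2.imread(f1),6);b=cv2.cvtColor(cv2.imread(f2),6)
    p=np.array([[(u-x0+.5)*k,(v-y0+.5)*k] for u,v in pts],np.float32).reshape(-1,1,2)
    q,st,e=cv2.calcOpticalFlowPyrLK(a,b,p,None,winSize=(41,41),maxLevel=2)
    return ((q-p)/k)[:,0],e[:,0]
E
python3 - <<'E'
from h import *
np.set_printoptions(precision=2,suppress=True)
s=env.read_camera("scene")
pts=[(261.5,264),(257,281),(279,284),(290,291),(332,300),(344,297),(369,285),(373,298),(370,278)]
print(flow("pics/s4.png","pics/s5.png",pts))
X=np.array([505,-72,80.]);print(proj(s,X+[0,0,5])-proj(s,X))
X=np.array([540,-230,40.]);print(proj(s,X+[0,0,5])-proj(s,X))
X=np.array([480,10,40.]);print(proj(s,X+[0,0,5])-proj(s,X))
E
```

```text
(array([[ 0.33, -0.97],
       [ 0.58, -0.96],
       [ 0.7 , -1.01],
       [ 0.27, -0.81],
       [ 0.49, -0.62],
       [ 0.71, -0.95],
       [ 0.8 , -1.04],
       [ 0.98, -0.97],
       [ 1.  , -1.06]], dtype=float32), array([5.41, 4.88, 4.13, 5.88, 8.1 , 5.05, 5.27, 2.4 , 7.36],
      dtype=float32))
[ 0.02 -1.52]
[ 0.23 -1.45]
[-0.09 -1.44]
```

The flow shows both ends rose about equally (roughly 1 px, or 3.4 mm) at about 9.6 N, so the case hangs level. I'll lift another 15 mm slowly and recheck.

>>> arm_command([
  [[1,0,0,0.04,0],[1,0,0,0.05,0],[1,0,0,0.05,0],[1,0,0,0.02,0],[1,0,0,0,0],[1,0,0,0,0],[1,0,0,0,0]],
])

```text
t: 7.0
eef_pos: [504.8, -73.8, 121.1]
tcp_rot: [3.127, 0.008, 1.806]
ft_force: [0.2, 0.4, -9.5]
opening: 0.123
```

Run:
```python
from h import *
np.set_printoptions(precision=2,suppress=True)
for i in range(4):
    st=env.state(); print(st["t"],st["eef_pos"],st["ft_force"])
    s=env.read_camera("scene")
crop(s,240,230,160,90,5,"pics/s6.png")
pts=[(261.5,264),(257,281),(279,284),(344,297),(369,285),(373,298),(370,278)]
print(flow("pics/s5.png","pics/s6.png",pts))
```

```text
7.0 [504.82 -73.83 121.12] [ 0.24  0.4  -9.52]
7.05 [504.79 -73.84 121.06] [ 0.75  0.46 -9.89]
7.1 [504.77 -73.83 120.97] [-0.7  -0.65 -9.58]
7.15 [504.73 -73.82 120.87] [ 0.12 -0.14 -9.43]
(array([[-0.21, -5.23],
       [-0.33, -5.09],
       [ 0.07, -4.96],
       [ 2.12, -5.07],
       [ 0.97, -5.6 ],
       [ 0.86, -5.67],
       [ 0.93, -5.91]], dtype=float32), array([ 8.84,  5.74,  6.85, 10.63,  5.97,  5.  , 10.79], dtype=float32))
```

View pics/s6.png

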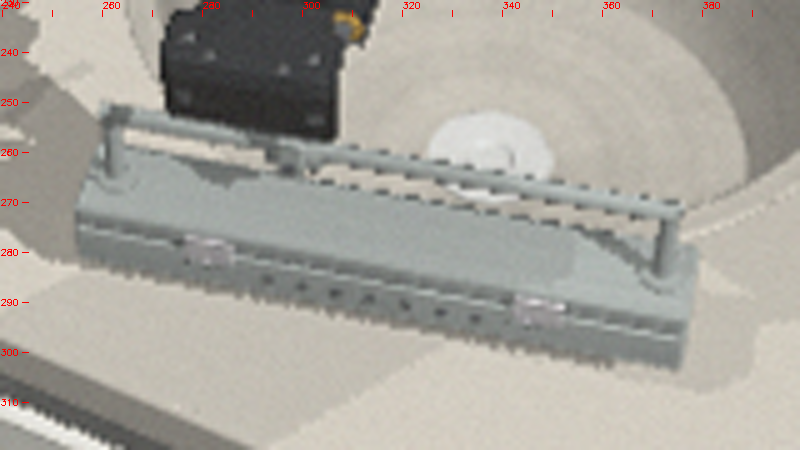

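Still level: the end-to-end difference is about 2 mm over 265 mm. I'll lift to clear the rack tips.

>>> arm_command([
  [[1,0,0,0.04,0],[1,0,0,0.07,0],[1,0,0,0.1,0],[1,0,0,0.1,0],[1,0,0,0.1,0],[1,0,0,0.1,0],[1,0,0,0.1,0],[1,0,0,0.1,0],[1,0,0,0.1,0],[1,0,0,0.06,0],[1,0,0,0.03,0],[1,0,0,0,0]],
])

```text
t: 8.2
eef_pos: [503.1, -73.4, 219.4]
tcp_rot: [3.128, 0.008, 1.806]
ft_force: [0.4, 0.5, -9.0]
opening: 0.122
```

Run:
```python
from h import *
st=env.state(); print(st["t"],st["eef_pos"],st["ft_force"])
s=env.read_camera("scene");crop(s,230,180,170,130,4.7,"pics/s7.png")
```

```text
8.2 [503.06051952 -73.41193237 219.36790629] [ 0.36653701  0.45799113 -9.01498056]
```

View pics/s7.png

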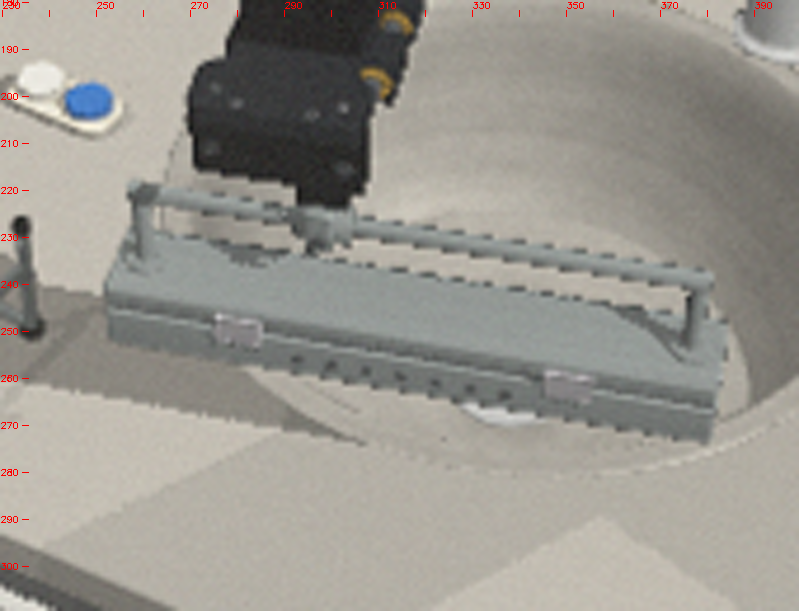

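Run:
```python
from h import *
np.set_printoptions(precision=1,suppress=True)
s=env.read_camera("scene");t=env.read_camera("top")
z=80+219.4-97.4
a=onz(s,(257.5,219),z);b=onz(s,(378,238.5),z);h=onz(s,(297,228),z);d=a-b;L=np.linalg.norm(d)
print(a,b,L,np.degrees(np.arctan2(d[1],d[0]))-90,"c",(a+b)/2,"s",(h-(a+b)/2)@d/L)
crop(t,240,190,150,100,5,"pics/t7.png")
```

```text
[485.1  14.3 202. ] [ 546.8 -231.1  202. ] 253.11907000526276 14.11199682999738 c [ 515.9 -108.4  202. ] s 38.987670786748566
```

View pics/t7.png

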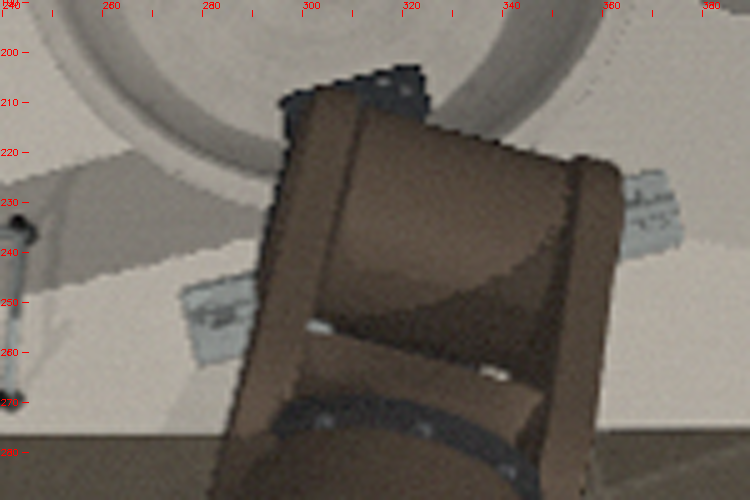

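The case hangs level (apparent rail 253 mm at the expected height) with s about 38 mm. I'll carry it gently toward the rack with TCP target (503, 280) and tool yaw 1.49.

>>> arm_command([
  [[1,0,0.02,0,0],[1,0,0.04,0,-0.02],[1,0,0.06,0,-0.02],[1,0,0.08,0,-0.02],[1,0,0.1,0,-0.02],[1,0,0.12,0,-0.02],[1,0,0.12,0,-0.02],[1,0,0.12,0,-0.02],[1,0,0.12,0,-0.02],[1,0,0.12,0,-0.02],[1,0,0.12,0,-0.02],[1,0,0.12,0,-0.02]],
])

```text
t: 9.35
eef_pos: [500.4, 47.1, 212.8]
tcp_rot: [3.139, 0.004, 1.613]
ft_force: [-0.1, -0.5, -8.8]
opening: 0.122
```

Run:
```python
from h import *
st=env.state(); print(st["t"],st["eef_pos"],st["ft_force"])
s=env.read_camera("scene");crop(s,150,150,220,150,3.6,"pics/s8.png")
```

```text
9.35 [500.4490342   47.08063186 212.83261953] [-0.1447579  -0.49333974 -8.78991807]
```

View pics/s8.png

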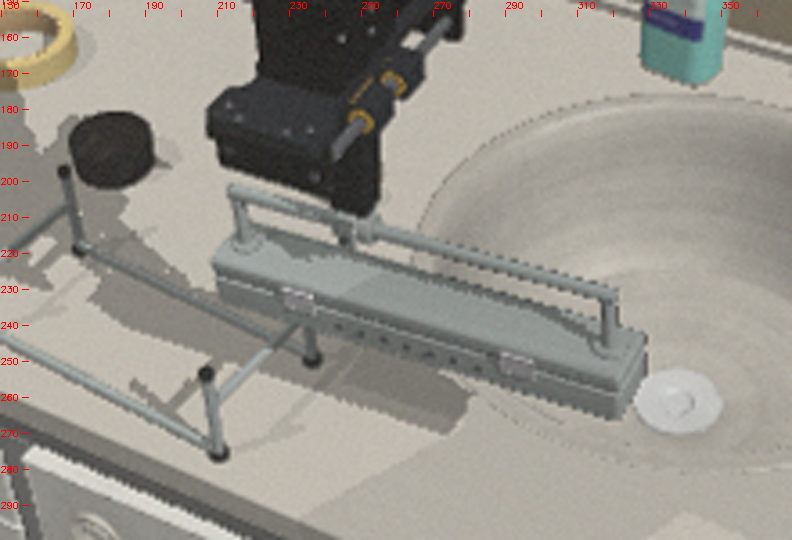

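Level and on course, with the underside about 115 mm high against the 85 mm tips. Continuing.

>>> arm_command([
  [[1,0,0.12,0.01,-0.02],[1,0,0.12,0.01,-0.02],[1,0,0.12,0.01,-0.02],[1,0,0.12,0.01,-0.02],[1,0,0.12,0.01,-0.02],[1,0,0.12,0.01,-0.01],[1,0,0.12,0.01,0],[1,0,0.12,0,0],[1,0,0.12,0,0],[1,0,0.12,0,0],[1,0,0.12,0,0],[1,0,0.12,0,0]],
])

```text
t: 10.4
eef_pos: [497.9, 201.7, 215.8]
tcp_rot: [-3.136, 0.004, 1.515]
ft_force: [-0.2, 0.0, -9.1]
opening: 0.126
```

>>> arm_command([
  [[1,0.01,0.12,0,-0.01],[1,0.01,0.12,0,-0.01],[1,0.01,0.11,0,-0.01],[1,0.01,0.1,0,0],[1,0.01,0.08,0,0],[1,0.01,0.06,0,0],[1,0,0.04,0,0],[1,0,0.02,0,0],[1,0,0.01,0,0],[1,0,0,0,0],[1,0,0,0,0]],
])

```text
t: 11.32
eef_pos: [503.3, 276.9, 214.4]
tcp_rot: [-3.134, 0.005, 1.493]
ft_force: [-0.4, -0.3, -9.5]
opening: 0.126
```

Run:
```python
from h import *
st=env.state(); print(st["t"],st["eef_pos"],st["ft_force"],st["tcp_rot"])
s=env.read_camera("scene");crop(s,90,130,190,160,3.7,"pics/s9.png")
s=env.read_camera("top");crop(s,130,170,150,110,5,"pics/t9.png")
```

```text
11.3167 [503.2540312  276.93185011 214.43985558] [-0.42499113 -0.30538578 -9.4856389 ] [-3.13359652  0.00475616  1.49279383]
```

View pics/s9.png

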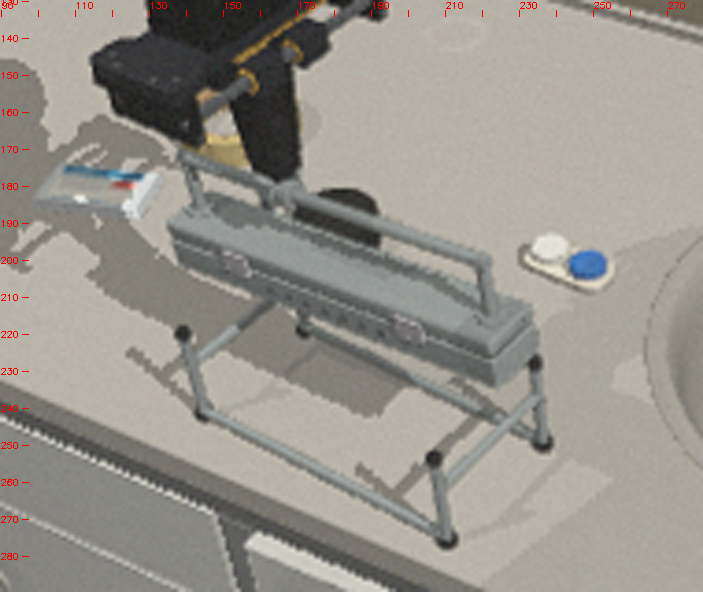

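View pics/t9.png

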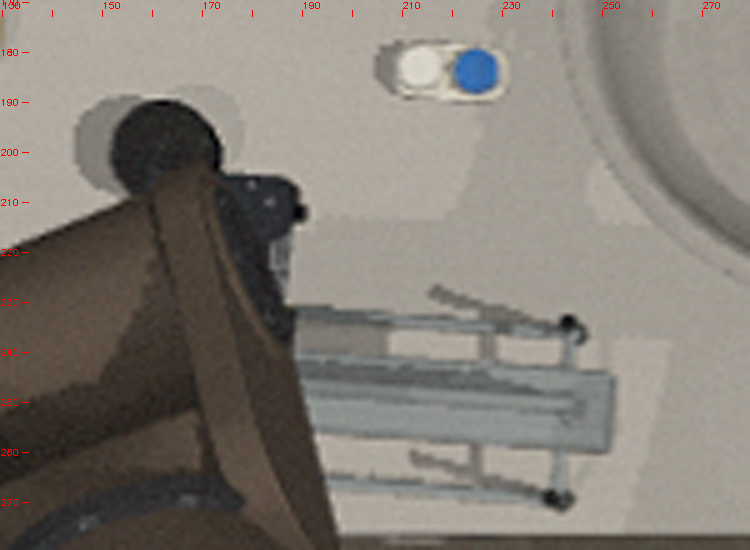

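The case hangs level over the rack, with its right-hand lid corners at (251,244) and (250.5,259) in the top view and the rail ends at (139,171) and (222,200) in the scene view. I'll check the centring by ray casting.

Run:
```python
from h import *
np.set_printoptions(precision=1,suppress=True)
s=env.read_camera("scene");t=env.read_camera("top")
r=214.4-97.4
th=np.radians(-4.6);ax=np.array([np.cos(th),np.sin(th)]);ay=np.array([-np.sin(th),np.cos(th)]);c=np.array([500.2,242.5])
f=lambda p:np.array([(p[:2]-c)@ax,(p[:2]-c)@ay])
for uv in [(251.7,243.7),(250.7,259.3)]: print("lid",f(onz(t,uv,38+r)))
for uv in [(138,171),(222.3,200)]: print("rail",f(onz(s,uv,80+r)))
```

```text
lid [  22.3 -146. ]
lid [ -20.8 -146.8]
rail [ -4.2 119.2]
rail [  17.7 -122. ]
```

Run:
```python
from h import *
np.set_printoptions(precision=1,suppress=True)
s=env.read_camera("scene");t=env.read_camera("top")
th=np.radians(-4.6);ax=np.array([np.cos(th),np.sin(th)]);ay=np.array([-np.sin(th),np.cos(th)]);c=np.array([500.2,242.5])
def W(x,y,z): return [*(c+ax*x+ay*y),z]
f=lambda p:np.array([(p[:2]-c)@ax,(p[:2]-c)@ay])
print(two(t,(246.3,250.7),s,(222.3,200)))
b=onz(s,(223.5,233.7),117);print("near bottom corner R",f(b)); print("near bottom corner L",f(onz(s,(137,200.5),117)))
crop(s,120,150,130,100,6,"pics/s10.png"); crop(t,185,225,75,50,10,"pics/t10.png")
f=cv2.imread("pics/s10.png")
for X in [W(0,-125-6,197),W(0,125-6,197),W(-22,-146,117),W(-22,134,117),W(-22,-146,155),W(-22,134,155),W(22,-146,155)]:
    u=proj(s,X); cv2.circle(f,(int((u[0]-119.5)*6),int((u[1]-149.5)*6)),3,(0,255,0),1)
cv2.imwrite("pics/s10.png",f)
```

```text
(array([488.6, 105.2, 216.9]), np.float64(1.4648631579550548))
near bottom corner R [  -4.8 -133.7]
near bottom corner L [-25.5 124.4]
```

View pics/s10.png

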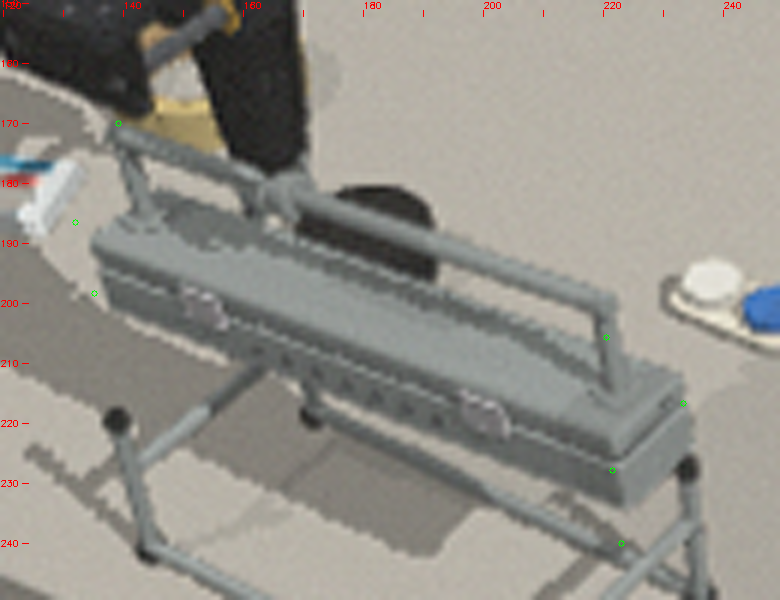

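The right end sits about 20 mm high, which is a lean of about 0.07 rad. That is allowed, but I need to know whether it is growing before lowering.

Run:
```python
from h import *
np.set_printoptions(precision=2,suppress=True)
for i in range(5):
    s=env.read_camera("scene")
    if i in(0,4): crop(s,120,150,130,100,6,f"pics/q{i}.png")
pts=[(141,180),(137,192),(150,200),(218,212),(220,201),(222,228)]
print(flow("pics/q0.png","pics/q4.png",pts,6,120,150)); st=env.state(); print(st["t"],st["eef_pos"])
t=env.read_camera("top")
th=np.radians(-4.6);ax=np.array([np.cos(th),np.sin(th)]);ay=np.array([-np.sin(th),np.cos(th)]);c=np.array([500.2,242.5])
for uv in [(251.7,243.7),(250.7,259.3)]: p=onz(t,uv,175)[:2]-c; print(p@ax,p@ay)
```

```text
(array([[ 0.02,  0.28],
       [-0.02,  0.04],
       [ 0.01, -0.  ],
       [-0.04,  0.04],
       [ 0.  ,  0.06],
       [-0.05, -0.03]], dtype=float32), array([4.06, 3.4 , 2.91, 2.98, 3.34, 2.34], dtype=float32))
11.8667 [503.29 277.21 214.49]
20.98402848735818 -147.22575895875858
-21.340219912532795 -148.0228163586598
```

The lean is stable and I estimate the centring is about -4.5 mm along y. I'll shift +4.5 mm and lower gently.

>>> arm_command([
  [[1,0,0.02,-0.04,0],[1,0,0.02,-0.06,0],[1,0,0,-0.06,0],[1,0,0,-0.06,0],[1,0,0,-0.06,0],[1,0,0,-0.06,0],[1,0,0,-0.05,0],[1,0,0,-0.03,0],[1,0,0,-0.01,0],[1,0,0,0,0]],
])

```text
t: 12.75
eef_pos: [502.8, 281.5, 165.4]
tcp_rot: [-3.132, 0.006, 1.493]
ft_force: [-0.8, 0.2, -9.2]
opening: 0.123
```

Run:
```python
from h import *
st=env.state(); print(st["t"],st["eef_pos"],st["ft_force"],st["tcp_rot"])
s=env.read_camera("scene");crop(s,110,150,140,130,5,"pics/s11.png")
t=env.read_camera("top");crop(t,180,215,80,65,8,"pics/t11.png")
```

```text
12.75 [502.82158993 281.52465148 165.40297719] [-0.83258273  0.2079244  -9.22676137] [-3.13185736  0.00557902  1.49306627]
```

View pics/s11.png

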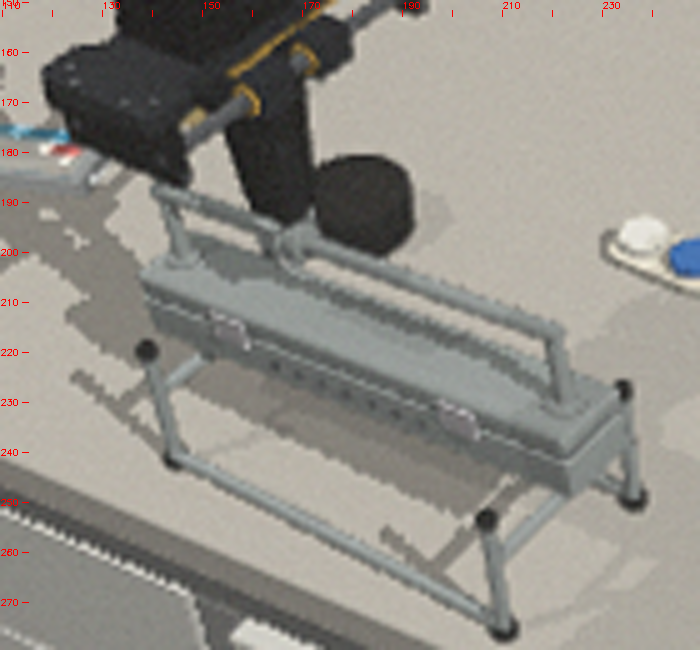

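View pics/t11.png

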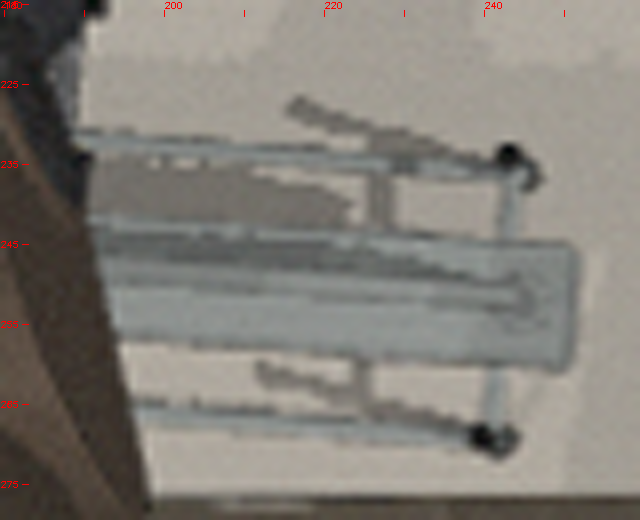

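The case is between the uprights, centred across, with its left end slightly low over the far bar. I'll lower slowly to contact.

>>> arm_command([
  [[1,0,0,-0.03,0],[1,0,0,-0.03,0],[1,0,0,-0.02,0],[1,0,0,-0.02,0],[1,0,0,-0.02,0],[1,0,0,0,0]],
])

```text
t: 13.35
eef_pos: [503.7, 281.6, 154.2]
tcp_rot: [-3.135, 0.004, 1.493]
ft_force: [0.1, 0.8, -9.5]
opening: 0.121
```

>>> arm_command([
  [[1,0,0,-0.02,0],[1,0,0,-0.02,0],[1,0,0,0,0],[1,0,0,0,0]],
])

```text
t: 13.68
eef_pos: [504.2, 281.6, 151.4]
tcp_rot: [-3.137, 0.004, 1.493]
ft_force: [-0.5, -1.0, -8.9]
opening: 0.124
```

Run:
```python
from h import *
st=env.state(); print(st["t"],st["eef_pos"],st["ft_force"],st["tcp_rot"])
s=env.read_camera("scene");crop(s,110,150,140,130,5,"pics/s12.png")
```

```text
13.6833 [504.17250062 281.55282165 151.39652203] [-0.54119378 -1.04442973 -8.94720272] [-3.1371248   0.00368167  1.49313181]
```

View pics/s12.png

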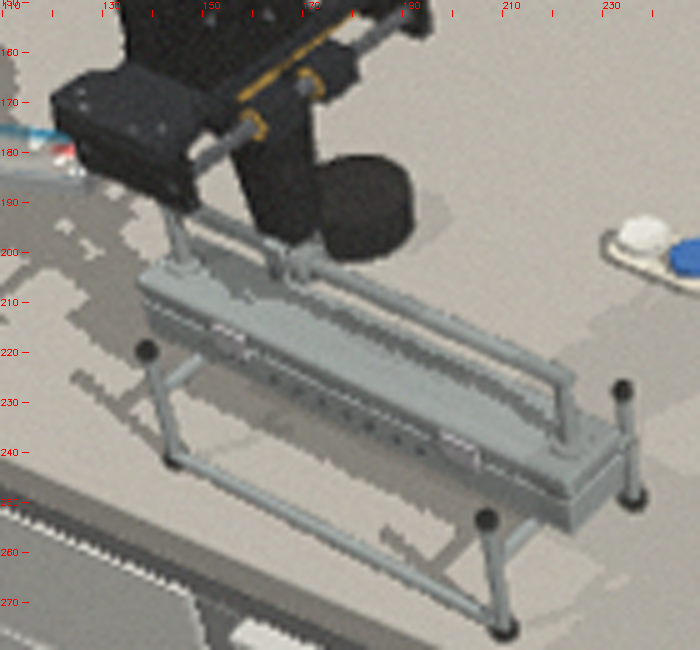

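The left end has touched and the case is rotating level. I'll keep going until the force drops.

>>> arm_command([
  [[1,0,0,-0.02,0],[1,0,0,-0.01,0],[1,0,0,0,0],[1,0,0,0,0]],
])

```text
t: 14.07
eef_pos: [504.5, 282.2, 151.4]
tcp_rot: [-3.14, 0.002, 1.493]
ft_force: [1.1, -0.7, -9.8]
opening: 0.124
```

>>> arm_command([
  [[1,0,0,-0.02,0],[1,0,0,-0.02,0],[1,0,0,-0.01,0]],
])

```text
t: 14.32
eef_pos: [505.5, 283.2, 151.1]
tcp_rot: [3.139, -0.001, 1.493]
ft_force: [-6.3, -2.7, 4.2]
opening: 0.123
```

Run:
```python
from h import *
for i in range(3):
    st=env.state(); print(st["t"],st["eef_pos"],st["ft_force"],st["moment"],st["tcp_rot"])
    s=env.read_camera("scene")
crop(s,110,150,140,130,5,"pics/s13.png")
```

```text
14.3167 [505.48856533 283.17140877 151.14994945] [-6.34106948 -2.72397606  4.15377457] [-0.61757713  1.62575805 -0.01967013] [ 3.13881769e+00 -1.48203968e-03  1.49306955e+00]
14.3667 [505.36978305 283.13182835 150.99087557] [-6.03632279 -1.75475003 12.40916914] [-0.43058046  1.61216357 -0.00553579] [ 3.13907868e+00 -1.37215243e-03  1.49307085e+00]
14.4167 [505.41960512 283.14898309 151.01320542] [-6.46346344 -2.07056952 11.81509895] [-0.56684398  1.73748955  0.01865033] [ 3.13899968e+00 -1.43014597e-03  1.49300491e+00]
```

View pics/s13.png

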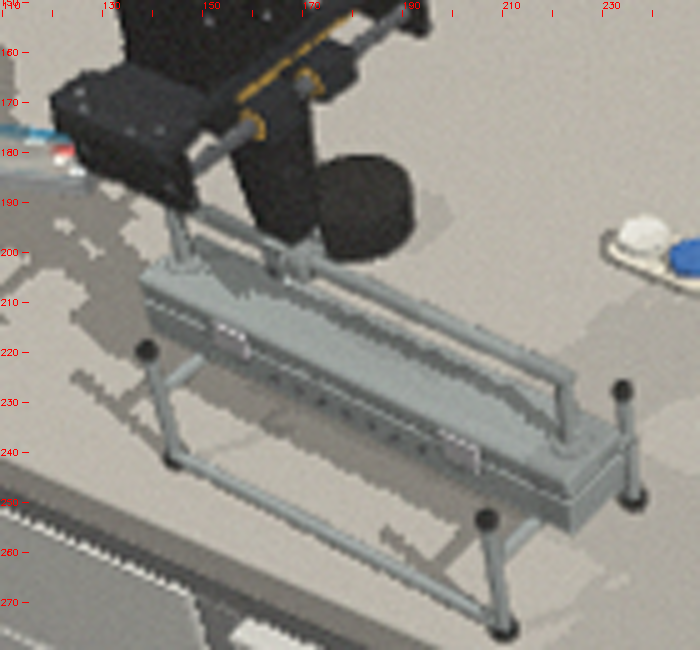

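The tool now presses down with 12 N at level, so the case rests on both bars. I'll relax and open.

>>> arm_command([
  [[1,0,0,0.005,0],[0.5,0,0,0,0],[0.5,0,0,0,0],[0.5,0,0,0,0],[0.5,0,0,0,0],[0.5,0,0,0,0],[0.5,0,0,0,0]],
])

```text
t: 15.05
eef_pos: [507.6, 284.3, 152.9]
tcp_rot: [3.133, -0.005, 1.493]
ft_force: [0.6, 0.2, -0.3]
opening: 0.473
```

Run:
```python
from h import *
for i in range(1):
    st=env.state(); print(st["t"],st["eef_pos"],st["ft_force"],st["opening"])
    s=env.read_camera("scene")
crop(s,110,150,140,130,5,"pics/s14.png")
```

```text
15.05 [507.56468121 284.29141896 152.88670516] [ 0.63386916  0.23118148 -0.26235323] 0.4728793825238755
```

View pics/s14.png

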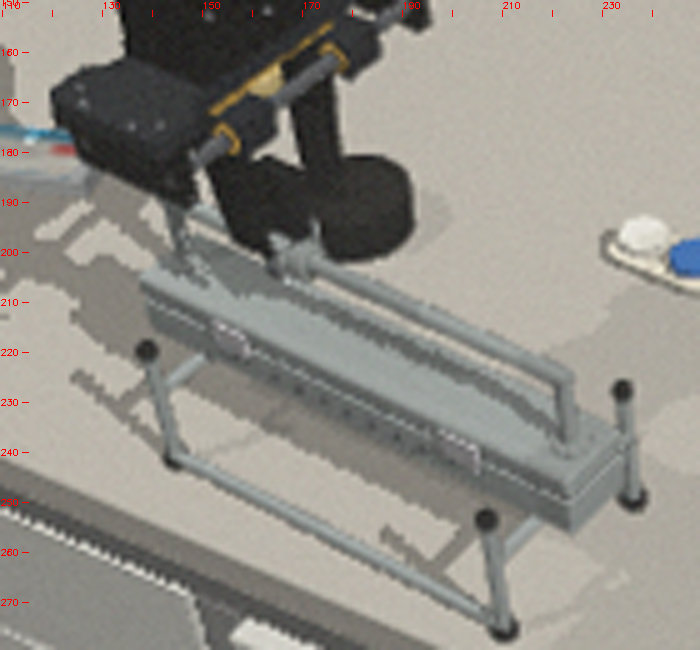

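Released with zero force and the case hasn't moved. I'll open a little more and go straight up.

>>> arm_command([
  [[0.3,-0.02,0,0.03,0],[0.3,-0.01,0,0.06,0],[0.3,0,0,0.1,0],[0.3,0,0,0.15,0],[0.3,0,0,0.2,0],[0.3,0,0,0.25,0],[0.3,0,0,0.25,0],[0.3,0,0,0.25,0],[0.3,-0.1,0.1,0.1,0],[0.3,-0.15,0.3,0,0],[0.3,-0.1,0.3,0,0],[0.3,0,0,0,0]],
])

```text
t: 16.1
eef_pos: [465.3, 355.9, 307.3]
tcp_rot: [3.13, -0.008, 1.489]
ft_force: [-0.5, 0.4, 0.2]
opening: 0.699
```

>>> arm_command([
  [[0.3,-0.1,0.35,0,0],[0.3,-0.1,0.35,0,0],[0.3,-0.1,0.35,0,0],[0.3,-0.1,0.35,0,0],[0.3,0,0,0,0],[0.3,0,0,0,0]],
])

```text
t: 16.6
eef_pos: [417.7, 503.4, 309.0]
tcp_rot: [3.129, -0.008, 1.49]
ft_force: [-0.3, -0.3, 0.2]
opening: 0.699
```

Run:
```python
from h import *
np.set_printoptions(precision=1,suppress=True)
st=env.state(); print(st["t"],st["eef_pos"],st["ft_force"],st["opening"])
s=env.read_camera("scene");t=env.read_camera("top")
crop(s,110,150,140,130,5,"pics/s15.png");crop(t,130,170,150,110,5,"pics/t15.png")
```

```text
16.6 [417.7 503.4 309. ] [-0.3 -0.3  0.2] 0.6989105416771769
```

View pics/s15.png

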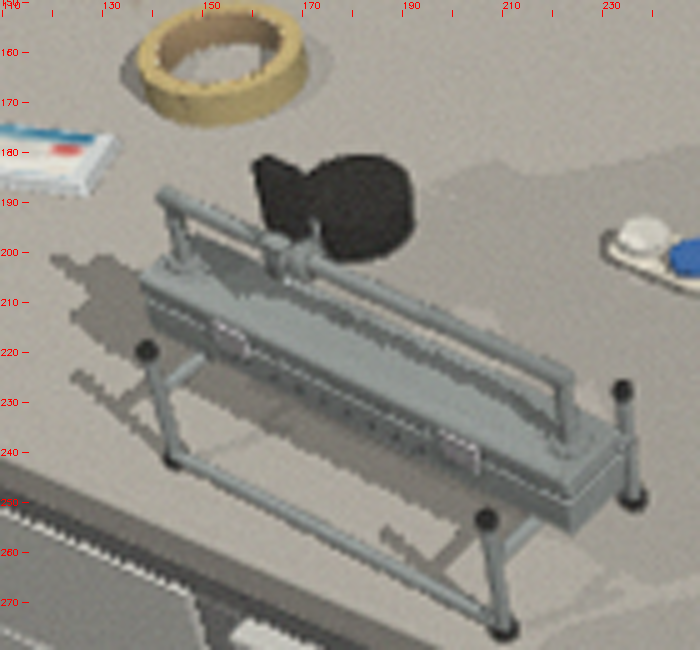

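View pics/t15.png

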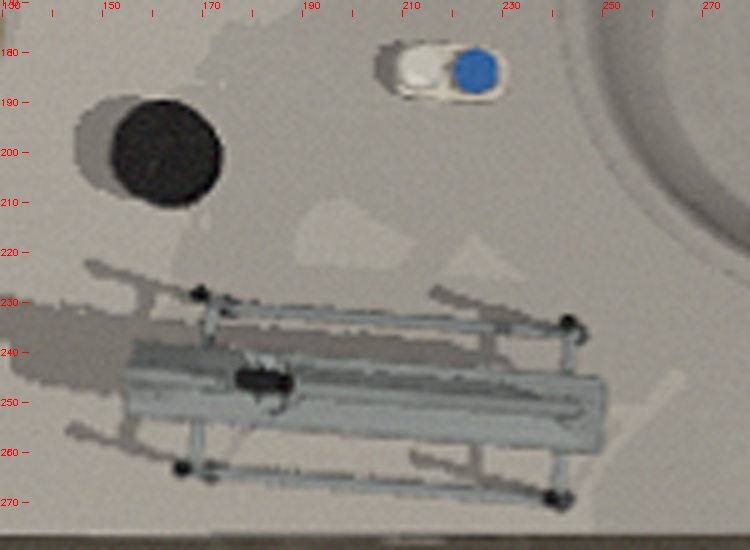

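The case lies on both bars between the uprights and the bystanders look unmoved. I'll measure the final placement.

Run:
```python
from h import *
np.set_printoptions(precision=1,suppress=True)
s=env.read_camera("scene");t=env.read_camera("top")
th=np.radians(-4.6);ax=np.array([np.cos(th),np.sin(th)]);ay=np.array([-np.sin(th),np.cos(th)]);c=np.array([500.2,242.5])
f=lambda p:np.array([(p[:2]-c)@ax,(p[:2]-c)@ay])
for uv in [(156.3,237.5),(154,252.3),(250,245),(249,259.8)]: print("lid",f(onz(t,uv,92)))
for a,b in [((251,250.5),(221.3,225)),((159.5,243.5),(141.5,187.5))]: p,e=two(t,(a[0]-6,a[1]) if a[0]>200 else a,s,b); print("rail",f(p),p,e)
for uv in [(142,187.5),(222.5,224.5)]: print("rail134",f(onz(s,uv,134)))
```

```text
lid [ 22.9 139.8]
lid [-20.8 141.6]
lid [  22.3 -137.4]
lid [ -20.8 -138.1]
rail [   2.  -126.3] [492.  116.4 135.6] 3.3631421492891556
rail [ -0.6 117.4] [509.  359.5 144.9] 11.68224394952071
rail134 [  5.4 133.1]
rail134 [   5.  -125.1]
```

```bash
python3 -c "
from cell import env
print(env.job_done(), env.state()['t'])"
```

```text
the job is handed in; nothing more can be done
the job is handed in; nothing more can be done
```

The case is on the rack, resting on both cross bars between the uprights and released, and the job is handed in. No verdict was reported; the last check was at about 17 s on the robot's clock, against the 67 s limit.

- **What I did:** I pinched the handle and made two trial lifts, sliding the handle from about -41 mm to +37 mm until both ends rose together. I then carried the case to the rack, lowered it to a light press of about 12 N, opened the gripper and backed away.
- **Final position:** the top camera puts the case's middle within about 2 mm of the rack's centre both ways, with its length along the rack to within about 0.01 rad.
- **Level and clear:** the rail measures 256–258 mm at the height it should have when level. The tool force is zero, and the bystanders look unmoved in both views.
- **Where the checks disagreed:**
  - **Lean over the rack:** the case leaned about 0.07 rad there, with the -y end high, after hanging level in the earlier checks. The handle was therefore several millimetres off the balance point. I checked that the lean was steady and within limits, and set the case down without re-sliding.
  - **Rail's left end:** one two-camera fix of it disagreed by 12 mm. I put that down to a badly picked pixel, because the lid corners and the single-view check agreed with each other.

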